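# Take the left-hand spinner off a seized desk fan

## Robot

A 6-joint arm with a two-finger parallel gripper is mounted at the origin on the work surface. World frame = base frame: x ahead of the robot, y to its left, z up, the work surface at z = 0. Lengths are in mm, angles in rad, forces in N, time in s.
With the tool pointing down it reaches from about 350 to 975 mm from the base axis. Payload 4.9 kg.
Tool frame: the origin (TCP) lies midway between the tips of the shut fingers; the grasp point (between the pads) lies r.grasp_offset behind it (r.grasp_offset is the distance from the TCP to the grasp point, in mm); z points along the fingers, y is the line along which they close (so a half turn about z gives the same grasp; the last joint's range is limited). The gripper opens to 85 mm and grips with 20 to 120 N. Pads are 22 mm wide; open, the fingers measure 114 mm over their backs; the gripper's body (76 mm by 85 mm) begins 54 mm behind the grasp point. The pads swing forward as they close: fully open they stand 13 mm farther back than shut.
Start: joints at [-1.233, 0.053, 1.613, -0, 1.476, -0.119], TCP at [275.666, -560.901, 231.304] pointing down, gripper open.
Joint ranges: [-3.01, 3.01], [-1.01, 2.22], [0.06, 2.58], [-1.02, 4.17], [0.09, 2.62], [-3.14, 3.14]. Speed limits (rad/s): [2.57, 2.57, 3.14, 3.14, 3.14, 3.14].

## Interface

Orientations are given as a rotation vector (axis times angle).
In Python, from plant import status, imaging, sign_off, r gives the robot as it stands.
- The arm moves only by the tool jog_arm, never from a script. Its argument "motion" is text: rows parted by semicolons, each of 6 numbers parted by spaces: the shift along the tool's x, y, z scaled (see below), then the turn, a rotation vector about the tool's x, y, z scaled (see below). In form: tx ty tz wx wy wz; .... A call has 1 to 12 rows; each row is the pose to reach, as a shift and turn from the pose commanded when the call began, along the tool's axes at that moment; what a row does not reach only later rows make up. The controller multiplies each number of a shift by 20 cm and each number of a turn by 90 degrees. A row lasts 1/8 s, in which the tool goes at most 62.5 mm and 10.7 degrees, less where a joint would pass 70% of its speed; a pose out of reach is approached as far as the arm can. A call with a number of a shift or a turn outside -1 to 1 is refused whole. A call with a gripper value outside its range is refused whole. "gripper" is the gripper's target within -1 to 1 (shut at 1, half-way at 0, fully open at -1), set as the call begins (left out, the last holds). The fingers move at their own pace and stop on an object; "grip_force" is the grip in N (left out, the last holds). Time passes only in rows, so rows that repeat a pose let the fingers close. It gives the time, the measured TCP pose, the force, the opening and the grip force at its end, in the units of the state.
- status.get_obs(): the state, without advancing time (a new reading comes with each control period).
- imaging.camera(name): name is "scene" or "side" or "wrist"; returns the picture (420x560x3 uint8, red, green, blue); there is no depth.
- imaging.get_calibration(name): a dict with "K" (3x3 intrinsics, pixels), "position" and "attitude" of the camera in the world; the wrist camera has in their place "tool_from_camera" (4x4, takes a point from camera to tool coordinates, whose origin is the TCP and whose axes are the flange's). Camera axes: x right, y down, z forward; pixel columns grow to the right and rows downward; lengths in mm; the calibration is good to about 2 mm. A picture is of the moment at which its call begins: read the wrist's pose just before it. get_calibration takes no time and is no camera call.
- sign_off(): hands the job in; it is judged then, once.
The state is a dict: "t": time; "q": joint angles; "joint_vel": joint speeds; "tau": joint torques, N m; "tcp_pos": TCP position; "tcp_rot": TCP orientation; "ft_force": force on the tool from outside, world axes, zero at the start; "wrist_torque": the same for the moment, N m; "width": finger opening in mm; "grip_force": force on a finger pad.
Only numpy, scipy, OpenCV 4.12 (cv2) and the standard library are available. Lean on these libraries where they do the work, as an engineer would, in place of code of your own. Each camera call takes 0.05 s, during which the arm holds its last target. There are 200 camera calls.

## Task

This desk fan lies on its back with a seized shaft, and its blade has to come off. The spinner that holds the blade has a left-hand thread: turn it clockwise, as its engraved arrow shows, until its engraved line meets the line on the hub and the thread lets go, then lift it straight off and stand it, line side up, in the large bay of the parts tray. It is plastic: do not force it sideways, down or up, do not lean on the blade or drop the spinner, and leave the rest of the bench as it is.

Things in the scene. Friction and masses are not known exactly. Their poses are not given: they have to be found in the camera images.
- spinner: Spinner nut: white plastic cap with closed top, 44 mm across its ribbed side, 34 mm tall, 28 to 56 g. Origin: centre of its underside, 2 mm above the hub face when home; z up along the thread axis; x towards the engraved line. Three lugs inside it ride the thread of the boss.
- fan: Desk fan head on its back, fixed; seized, so blade and shaft do not turn. Origin on the bench under the vertical shaft axis; x towards the hub's line. Hub face 72 mm across at 140 mm height; three grey blades reach 104 mm from the axis and stay below 137 mm; rear grille hoop 256 mm across at 124 mm.
- hub (a point): Centre of the hub face, on the thread axis. From it stands the boss, 23 mm thick, 25 mm tall, hidden in the spinner: three-start left-hand thread, so turning clockwise seen from above makes the spinner climb. Its lead is coarse, 5 to 30 mm a turn, not known beforehand: follow it by feel. Play 0.7 mm sideways, 0.4 mm up and down. The plastic thread yields if loaded with over about 16 N.
- hub_index (a point): Outer part of the line engraved on the hub face, 30 mm from the axis. The home spinner has its line about 205 degrees anticlockwise of this one; turned clockwise until the lines meet, its lugs have just left the thread and it lifts off freely. Up to 60 degrees further does no harm.
- spinner_line (a point): Rim end of the line engraved in the spinner's top (and down its side), 21 mm from its axis and 34 mm above its underside. A curved arrow engraved beside it points clockwise, the way it comes off. A thin spring washer under the home spinner presses it up with about 2 N.
- tray: Aluminium parts tray, fixed, walls 22 mm high and 4 mm thick. Origin: centre of the large bay's underside (130 x 130 mm inside); a narrow bay with small parts lies beyond it on the tray's +x side, its middle 95 mm from the origin. Floor 4 mm thick.
- tray_bay (a point): Centre of the floor of the tray's large bay, 4 mm above the bench; axes as the tray. The bay is empty: here the spinner is to stand.
- multimeter: Yellow multimeter, 150 x 76 x 37 mm, lying between fan and tray; origin at the centre of its underside. Leave alone.
- solder_reel: Solder reel, 54 mm wide, 40 mm tall; origin at the centre of its underside. Leave alone.
- screw_bowl: Small white bowl, 70 mm wide, 35 mm tall; origin at the centre of its underside. Leave alone.
- clip_ring: Steel ring, 30 mm wide, 8 mm thick, in the tray's narrow bay. Leave alone.
- sleeve: Brass sleeve, 20 mm wide, 18 mm tall, in the tray's narrow bay. Leave alone.

How it is judged:
By the outcome, as a careful person would: the job done as asked, in the order asked, and still so for the second after the job is handed in, with the robot touching nothing.
It also fails if it takes over 72 s, if anything falls off the work surface, if the arm or the gripper's body presses on something with over 40 N, if the wrist force passes 120 N, or if a joint passes its speed limit or range.

## Working session

There is one attempt and no reset: what is moved stays moved. The work goes in short steps, Python scripts to look and compute and a tool call to move; the robot and the scene stay as the last step left them, time stands still between calls to the robot, and variables do not carry over. Pictures are saved under pics/ and viewed, at most 11 in all, crops included, and the job is handed in when it is done.

Besides the shell and the picture viewer there is one more tool, called after ">>>" as name(argument=value, ...) on one line, values as JSON. jog_arm: Moves the arm, as the interface text tells. Its arguments: {"type":"object","properties":{"motion":{"type":"string"},"gripper":{"type":"number"},"grip_force":{"type":"number"}},"required":["motion"]}

```bash
ls; mkdir -p pics; cat > h.py <<'E'
import numpy as np,cv2
from scipy.spatial.transform import Rotation as R
from plant import status, imaging, sign_off, r
E
python3 - <<'E'
from h import *
o=status.get_obs();print(o);print(r.grasp_offset)
for n in("scene","side","wrist"):
    c=imaging.get_calibration(n);print(n,c)
    im=imaging.camera(n);cv2.imwrite(f"pics/{n}0.png",im[:,:,::-1])
E
```

```text
pics
{'t': 0.0, 'q': array([-1.23303481e+00,  5.33590235e-02,  1.61428290e+00, -1.43395305e-05,
        1.47599807e+00, -1.19020682e-01]), 'joint_vel': array([ 0.00200783,  0.00013869, -0.00050073,  0.00067112, -0.000183  ,
       -0.00176922]), 'tau': array([ 1.39732951e-03, -3.93679655e+01, -3.70176530e+01, -2.54661904e-05,
        7.12899680e-03,  6.93886079e-06]), 'tcp_pos': array([ 275.44290044, -560.34258729,  230.06830531]), 'tcp_rot': array([-3.05803030e+00, -7.10831855e-01,  3.73074435e-04]), 'ft_force': array([ 0.34849236, -0.5311929 ,  0.0108398 ]), 'wrist_torque': array([-0.00274974,  0.03207949, -0.01525685]), 'grip_force': 0.0, 'width': 85.45340484390628}
18.700000000000003
scene {'K': array([[412.94141314,   0.        , 275.45230218],
       [  0.        , 412.94141314, 216.71211152],
       [  0.        ,   0.        ,   1.        ]]), 'position': array([1072.77004785, -296.45898337,  661.06916067]), 'attitude': array([-2.11054979, -1.0974273 ,  0.49421457])}
side {'K': array([[400.72951666,   0.        , 280.5086646 ],
       [  0.        , 400.72951666, 200.03461115],
       [  0.        ,   0.        ,   1.        ]]), 'position': array([386.49818895, 507.58716941, 608.38710154]), 'attitude': array([-0.52708125,  2.70877139, -1.15031696])}
wrist {'K': array([[295.61755776,   0.        , 278.93732487],
       [  0.        , 295.61755776, 209.69181814],
       [  0.        ,   0.        ,   1.        ]]), 'tool_from_camera': array([[-5.72379003e-04, -9.52124252e-01, -3.05710781e-01,
         7.90908483e+01],
       [ 9.99999794e-01, -6.33625611e-04,  1.01113299e-04,
         1.04837762e+00],
       [-2.89978605e-04, -3.05710660e-01,  9.52124418e-01,
        -1.42370476e+02],
       [ 0.00000000e+00,  0.00000000e+00,  0.00000000e+00,
         1.00000000e+00]])}
```

View pics/scene0.png

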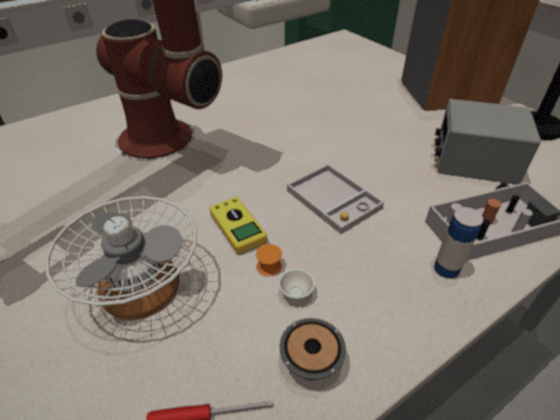

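View pics/side0.png

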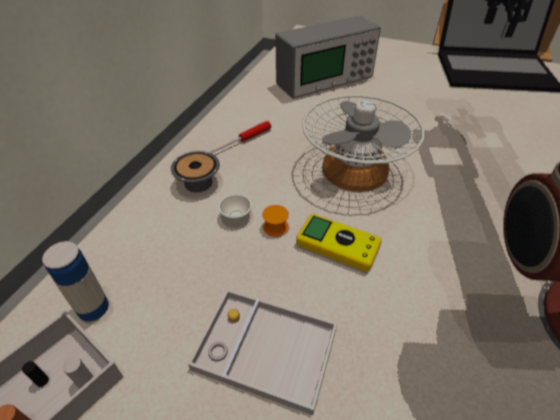

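The scene picture shows the spinner at about (117,230), the tray with corners at about (327,167), (382,204), (340,229) and (287,193), and the multimeter at (238,224). The side picture shows the spinner at (366,107) and the tray with corners at (228,294), (335,324), (310,405) and (191,368).

```bash
cat >> h.py <<'E'
def cam(n,o=None):
    c=imaging.get_calibration(n)
    if n!="wrist": return c["K"],R.from_rotvec(c["attitude"]).as_matrix(),np.array(c["position"])
    T=c["tool_from_camera"];Rt=R.from_rotvec(o["tcp_rot"]).as_matrix()
    return c["K"],Rt@T[:3,:3],Rt@T[:3,3]+o["tcp_pos"]
def ray(n,p,o=None):
    K,A,c=cam(n,o);d=A@np.linalg.solve(K,[p[0],p[1],1.]);return c,d/np.linalg.norm(d)
def onz(n,p,z,o=None):
    c,d=ray(n,p,o);return c+d*(z-c[2])/d[2]
def proj(n,P,o=None):
    K,A,c=cam(n,o);q=K@(A.T@(np.array(P)-c));return q[:2]/q[2]
def tri(rs):
    M=sum(np.eye(3)-np.outer(d,d) for c,d in rs);b=sum((np.eye(3)-np.outer(d,d))@c for c,d in rs);return np.linalg.solve(M,b)
E
python3 - <<'E'
from h import *
np.set_printoptions(precision=1,suppress=True)
print(tri([ray("scene",(117,230)),ray("side",(366,107))]))
for a in[(117,222),(119,239)]: print(onz("scene",a,176),onz("scene",a,142))
for a in [(327,167),(382,204),(340,229),(287,193)]:print("sc",onz("scene",a,22))
for a in [(228,294),(335,324),(310,405),(191,368)]:print("si",onz("side",a,22))
print("mm",onz("scene",(238,224),30),"reel",onz("scene",(269,260),20))
a=cv2.imread("pics/scene0.png")[190:270,70:170];b=cv2.imread("pics/side0.png")[80:160,310:410]
w=cv2.imread("pics/wrist0.png")
cv2.imwrite("pics/c0.png",np.hstack([cv2.resize(a,None,fx=4,fy=4,interpolation=2),cv2.resize(b,None,fx=4,fy=4,interpolation=2)]))
E
```

```text
[ 500.4 -242.4  165.1]
[ 496.8 -236.2  176. ] [ 456.4 -232.   142. ]
[ 538.3 -247.1  176. ] [ 500.8 -243.7  142. ]
sc [430.5 298.   22. ]
sc [616.  308.7  22. ]
sc [621.7 175.1  22. ]
sc [454.9 152.8  22. ]
si [612.5 190.6  22. ]
si [428.5 176.1  22. ]
si [425.7 306.2  22. ]
si [604.6 323.4  22. ]
mm [485.7  -2.2  30. ] reel [604.   -0.2  20. ]
```

View pics/c0.png

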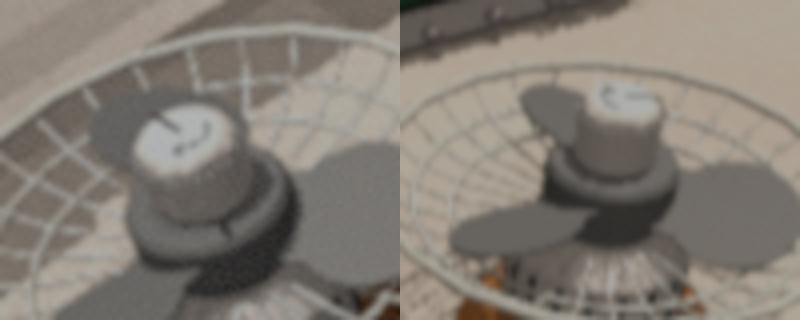

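The crop shows the spinner's line running from about (185,130) towards the upper left, and the hub's line at about (225,228), which is (126,247) in the full scene picture. Next I move over the fan and turn the wrist towards its anticlockwise end.

>>> jog_arm(motion="0.85 -0.46 -0.3 0 0 -0.85; 0.85 -0.46 -0.3 0 0 -0.85; 0.85 -0.46 -0.3 0 0 -0.85; 0.85 -0.46 -0.3 0 0 -0.85; 0.85 -0.46 -0.3 0 0 -0.85; 0.85 -0.46 -0.3 0 0 -0.85; 0.85 -0.46 -0.3 0 0 -0.85; 0.85 -0.46 -0.3 0 0 -0.85; 0.85 -0.46 -0.3 0 0 -0.85", gripper=-1, grip_force=20)

```text
t: 1.27
tcp_pos: [387.6, -403.3, 291.1]
tcp_rot: [-1.965, -2.45, -0.0]
ft_force: [-0.9, -1.0, 0.1]
width: 85.7
grip_force: 0.0
```

```bash
cat >> h.py <<'E'
def plan(P,yaw):
    """shift/turn in move units from present pose to P, tool down, x-axis yaw deg"""
    o=status.get_obs();A=R.from_rotvec(o["tcp_rot"]);y=np.radians(yaw)
    B=R.from_matrix(np.array([[np.cos(y),np.sin(y),0],[np.sin(y),-np.cos(y),0],[0,0,-1]]).T if 0 else np.column_stack([[np.cos(y),np.sin(y),0],[np.sin(y),-np.cos(y),0],[0,0,-1]]))
    return np.round(A.inv().apply(np.array(P)-o["tcp_pos"])/200,4),np.round((A.inv()*B).as_rotvec()/(np.pi/2),4)
E
python3 -c "
from h import *
o=status.get_obs();print(o['t'],o['tcp_pos'],o['q']);print(plan((500,-242,290),180))"
```

```text
1.275 [ 387.58309183 -403.28303206  291.05482017] [-9.38305342e-01 -1.32276832e-01  1.69393095e+00  1.77578311e-05
  1.58036076e+00 -1.15711778e+00]
(array([0.6652, 0.7237, 0.0054]), array([ 1.000e-04, -3.000e-04, -8.607e-01]))
```

>>> jog_arm(motion="0.665 0.724 0 0 0 -0.86; 0.665 0.724 0 0 0 -0.86; 0.665 0.724 0 0 0 -0.86; 0.665 0.724 0 0 0 -0.86; 0.665 0.724 0 0 0 -0.86; 0.665 0.724 0 0 0 -0.86; 0.665 0.724 0 0 0 -0.86; 0.665 0.724 0 0 0 -0.86; 0.665 0.724 0 0 0 -0.86; 0.665 0.724 0 0 0 -0.86")

```text
t: 2.52
tcp_pos: [499.7, -241.8, 291.2]
tcp_rot: [-0.0, -3.141, -0.0]
ft_force: [-0.1, 0.7, -0.4]
width: 85.3
grip_force: 0.0
```

```bash
python3 -c "
from h import *
o=status.get_obs();im=imaging.camera('wrist')[:,:,::-1];cv2.imwrite('pics/w1.png',im);print(o['t'],o['tcp_pos'],o['tcp_rot'],o['q'],o['joint_vel'].max())
print(proj('wrist',(500,-242,176),o),proj('wrist',(500,-242,140),o))
cv2.imwrite('pics/w1b.png',cv2.resize(im,(784,588),interpolation=2))"
```

```text
2.525 [ 499.72463348 -241.84370786  291.24852004] [-2.59687203e-04 -3.14149987e+00 -7.32392334e-05] [-5.84776336e-01 -1.42720619e-01  1.70305828e+00 -1.23219037e-05
  1.58135809e+00 -2.15540747e+00] 0.000919508545098959
[279.5420482  204.11440727] [279.4717074  193.97777977]
```

View pics/w1b.png

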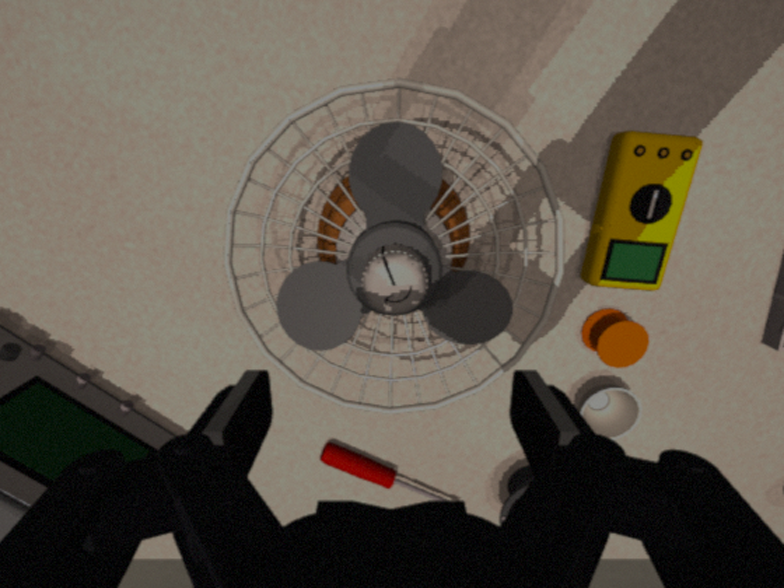

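The wrist picture shows the spinner's top centred at about (395,281) in the enlarged view. Its line points up and slightly left, which is about -160° in the world. The hub is at about (395,268), and the blades are clear of where the fingers will come down. Next I fit the outlines.

```bash
cat > fit.py <<'E'
from h import *
def fit(im,o,guess,save=None):
    g=cv2.cvtColor(im,cv2.COLOR_RGB2GRAY);u,v=np.round(proj('wrist',(*guess,172),o)).astype(int);n=45
    c=g[v-n:v+n,u-n:u+n];s=6
    b=cv2.resize(c,None,fx=s,fy=s,interpolation=2)
    k=cv2.GaussianBlur(b,(0,0),4)
    for t in (95,110,125,140):
        m=(k>t).astype(np.uint8)
        m=cv2.morphologyEx(m,cv2.MORPH_CLOSE,np.ones((25,25)));m=cv2.morphologyEx(m,cv2.MORPH_OPEN,np.ones((35,35)))
        nl,l,st,ce=cv2.connectedComponentsWithStats(m)
        i=min(range(1,nl),key=lambda i:np.hypot(*(ce[i]-n*s)),default=None)
        if i is None: continue
        cs,_=cv2.findContours((l==i).astype(np.uint8),0,1);h=cv2.convexHull(max(cs,key=len))
        e=cv2.fitEllipse(h);p=np.array(e[0])/s+[u-n,v-n]-.42
        print(t,p,np.array(e[1])/s,onz('wrist',p,176,o)[:2])
    if save: cv2.imwrite(save,cv2.resize(im[v-n:v+n,u-n:u+n,::-1],None,fx=s,fy=s,interpolation=2));print('crop origin',u-n,v-n)
E
python3 -c "
from fit import *
o=status.get_obs();fit(imaging.camera('wrist'),o,(500,-240),'pics/w1c.png')"
```

```text
95 [280.49923523 197.29891022] [31.31527964 44.23584493] [ 493.5931679  -241.12889274]
110 [280.83944519 197.74592916] [28.98928579 42.96796163] [ 494.01220456 -240.82088256]
125 [280.13338542 197.92392039] [26.01165517 36.65977224] [ 494.17880779 -241.45896575]
crop origin 237 158
```

View pics/w1c.png

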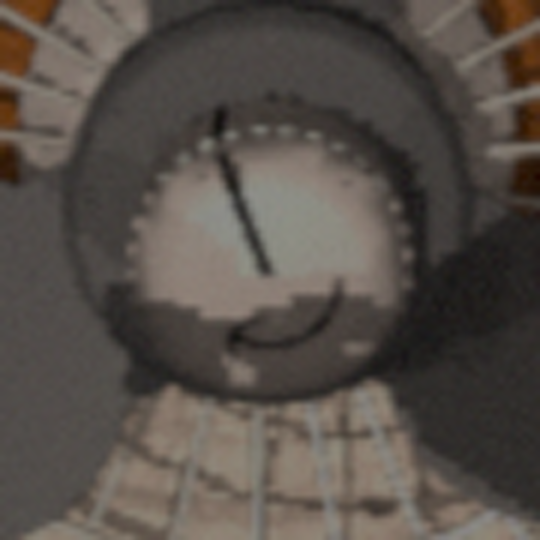

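The crop shows the spinner's rim spanning x 130–410 and y 128–397, so its centre is at about (270,262). The lower part is in shadow. The hub disc spans x 65–470 with its top at y 10, so its centre is at about (267,212).

```bash
python3 -c "
from h import *
o=status.get_obs();f=lambda x,y:(237+x/6-.42,158+y/6-.42)
C=onz('wrist',f(270,262),176,o);L=onz('wrist',f(219,143),176,o);H=onz('wrist',f(267,212),140,o)
print(C,H,np.degrees(np.arctan2(*(L-C)[1::-1])),np.linalg.norm(L-C))
for p,q in(((130,240),(410,240)),):print(onz('wrist',f(*p),176,o),onz('wrist',f(*q),176,o))
h=onz('scene',(126,247),140);print(h,np.degrees(np.arctan2(h[1]-C[1],h[0]-C[0])))
print(tri([ray('scene',(116.5,221.7)),ray('side',(365.5,104.2))]))
print(plan((C[0],C[1],200),180))
"
```

```text
[ 497.32720545 -240.13483175  176.        ] [ 498.91974704 -240.33586942  140.        ] -157.50130659720003 19.85868070550373
[ 493.87279538 -261.23523113  176.        ] [ 493.880171   -219.05211683  176.        ]
[ 524.40944145 -240.06757977  140.        ] 0.1422794897524014
[ 499.28134318 -236.38596739  177.73830283]
(array([0.0121, 0.0084, 0.4565]), array([0.    , 0.    , 0.0003]))
```

>>> jog_arm(motion="0.0085 0.008 0.25 0 0 0; 0.0085 0.008 0.5 0 0 0; 0.0085 0.008 0.65 0 0 0; 0.0085 0.008 0.725 0 0 0; 0.0085 0.008 0.725 0 0 0; 0.0085 0.008 0.725 0 0 0; 0.0085 0.008 0.725 0 0 0; 0.0085 0.008 0.725 0 0 0", gripper=-0.32)

```text
t: 3.62
tcp_pos: [498.6, -240.6, 147.5]
tcp_rot: [-0.002, 3.14, -0.002]
ft_force: [0.2, -0.1, -0.6]
width: 56.3
grip_force: 0.0
```

```bash
python3 -c "
from fit import *
o=status.get_obs();im=imaging.camera('wrist');print(o['t'],o['tcp_pos'],o['width'],o['ft_force'],o['wrist_torque'])
cv2.imwrite('pics/w2.png',cv2.resize(im[180:,80:480,::-1],None,fx=2,fy=2,interpolation=2))"
```

```text
3.625 [ 498.60282596 -240.5785517   147.50021236] 56.277125682901605 [ 0.16334997 -0.06536012 -0.57916812] [ 0.01430955 -0.04298261  0.06062578]
```

View pics/w2.png

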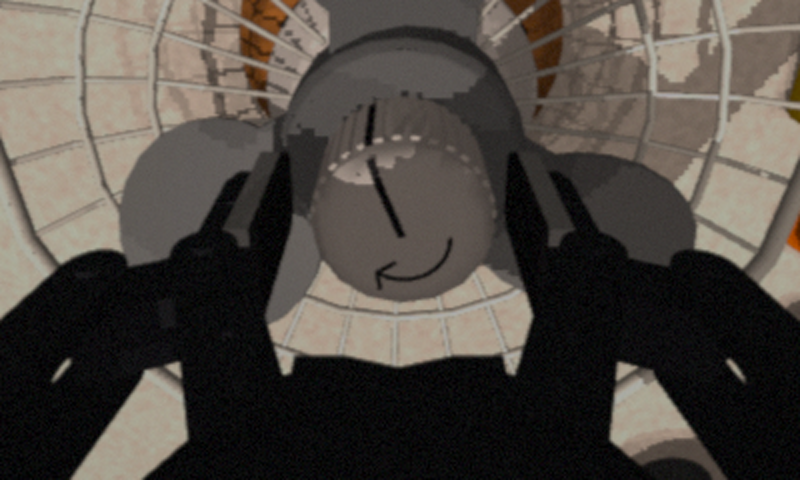

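The picture shows the spinner's rim from about column 314 to 497 (middle about 405). The finger edges are symmetric about column 400, so the spinner sits about 1 mm to the +y side. I'll measure it with a profile.

```bash
python3 -c "
from h import *
g=cv2.GaussianBlur(cv2.imread('pics/w2.png',0),(0,0),2).astype(int)
for y in (190,205,220,235,250):
  print(y,'L',list(g[y,280:330:3]),'R',list(g[y,480:530:3]))
"
```

```text
190 L [np.int64(5), np.int64(5), np.int64(6), np.int64(10), np.int64(25), np.int64(37), np.int64(42), np.int64(43), np.int64(42), np.int64(42), np.int64(43), np.int64(53), np.int64(67), np.int64(69), np.int64(69), np.int64(73), np.int64(76)] R [np.int64(72), np.int64(70), np.int64(68), np.int64(64), np.int64(52), np.int64(43), np.int64(42), np.int64(40), np.int64(29), np.int64(13), np.int64(7), np.int64(7), np.int64(6), np.int64(5), np.int64(7), np.int64(7), np.int64(9)]
205 L [np.int64(7), np.int64(7), np.int64(6), np.int64(9), np.int64(25), np.int64(43), np.int64(48), np.int64(50), np.int64(50), np.int64(48), np.int64(56), np.int64(69), np.int64(74), np.int64(78), np.int64(80), np.int64(81), np.int64(81)] R [np.int64(78), np.int64(75), np.int64(71), np.int64(68), np.int64(64), np.int64(54), np.int64(43), np.int64(37), np.int64(24), np.int64(9), np.int64(6), np.int64(5), np.int64(6), np.int64(6), np.int64(5), np.int64(5), np.int64(7)]
220 L [np.int64(4), np.int64(5), np.int64(7), np.int64(19), np.int64(58), np.int64(89), np.int64(96), np.int64(94), np.int64(88), np.int64(81), np.int
[... 585 characters left out ...]
 np.int64(78), np.int64(74), np.int64(68), np.int64(60), np.int64(51), np.int64(50), np.int64(54), np.int64(54), np.int64(41), np.int64(19), np.int64(7), np.int64(5), np.int64(7), np.int64(7), np.int64(5), np.int64(3)]
250 L [np.int64(10), np.int64(38), np.int64(76), np.int64(92), np.int64(95), np.int64(96), np.int64(96), np.int64(96), np.int64(96), np.int64(96), np.int64(97), np.int64(96), np.int64(89), np.int64(76), np.int64(71), np.int64(75), np.int64(80)] R [np.int64(79), np.int64(77), np.int64(71), np.int64(62), np.int64(58), np.int64(58), np.int64(58), np.int64(57), np.int64(58), np.int64(57), np.int64(51), np.int64(31), np.int64(11), np.int64(6), np.int64(7), np.int64(7), np.int64(6)]
```

>>> jog_arm(motion="0 0.006 0 0 0 0; 0 0.006 0 0 0 0; 0 0.006 0 0 0 0; 0 0.006 0 0 0 0", gripper=-0.11)

```text
t: 4.18
tcp_pos: [498.0, -239.0, 146.3]
tcp_rot: [0.002, -3.142, -0.0]
ft_force: [0.7, -0.6, -0.4]
width: 47.6
grip_force: 0.0
```

```bash
python3 -c "
from fit import *
o=status.get_obs();im=imaging.camera('wrist');print(o['t'],o['tcp_pos'],o['width'],o['grip_force'],o['ft_force'],o['wrist_torque'])
b=cv2.resize(im[180:,80:480,::-1],None,fx=2,fy=2,interpolation=2);cv2.imwrite('pics/w3.png',b)
g=cv2.GaussianBlur(b,(0,0),1.5)[:,:,1].astype(int)
for y in (205,220,235):
  print(y,'L',*g[y,290:330:2],'R',*g[y,480:520:2])
"
```

```text
4.175 [ 498.03310527 -239.019119    146.25631464] 47.61785925397561 0.0 [ 0.7247439  -0.57777602 -0.42986696] [-0.00697857 -0.0505601   0.02518746]
205 L 8 7 6 5 4 6 15 34 55 69 75 77 77 76 76 78 80 81 82 83 R 69 70 73 69 51 26 11 7 5 8 10 7 5 5 5 5 6 10 19 31
220 L 7 7 6 5 4 8 22 44 62 70 74 77 79 79 80 82 82 83 83 83 R 70 68 68 71 66 47 22 9 7 6 5 6 7 7 7 7 8 8 7 7
235 L 4 4 5 7 7 7 13 32 51 64 71 74 78 80 82 81 82 83 84 84 R 74 70 67 65 58 42 21 8 5 5 5 6 7 5 3 2 4 6 7 8
```

>>> jog_arm(motion="0 0 0 0 0 0; 0 0 0 0 0 0; 0 0 0 0 0 0", gripper=-0.05)

```text
t: 4.6
tcp_pos: [498.0, -239.1, 146.3]
tcp_rot: [-0.002, 3.142, -0.0]
ft_force: [0.7, -1.0, -0.0]
width: 44.6
grip_force: 0.3
```

```bash
cat > st.py <<'E'
from h import *
np.set_printoptions(precision=2,suppress=True)
o=status.get_obs()
x=R.from_rotvec(o['tcp_rot']).as_matrix()
print(o['t'],o['tcp_pos'],'w',o['width'],'g',o['grip_force'],'F',o['ft_force'],'Ftool',x.T@o['ft_force'],'M',o['wrist_torque'],'yaw',np.degrees(np.arctan2(x[1,0],x[0,0])),'q6',o['q'][5])
E
python3 st.py
```

```text
4.6 [ 498.04 -239.11  146.32] w 44.6255416071104 g 0.3124488845060114 F [ 0.7  -1.   -0.04] Ftool [-0.7  -1.    0.04] M [-0.11  0.   -0.02] yaw -179.92919633366222 q6 -2.1542478073934057
```

>>> jog_arm(motion="0 -0.002 0 0 0 0; 0 -0.002 0 0 0 0; 0 -0.002 0 0 0 0; 0 -0.002 0 0 0 0", gripper=0.1, grip_force=20)

```text
t: 5.1
tcp_pos: [498.1, -239.3, 146.4]
tcp_rot: [-0.002, 3.141, 0.0]
ft_force: [-0.5, 0.6, 1.5]
width: 43.2
grip_force: 21.9
```

```bash
python3 st.py
```

```text
5.1 [ 498.12 -239.32  146.41] w 43.15204615587387 g 21.891792690439615 F [-0.52  0.58  1.46] Ftool [ 0.52  0.58 -1.46] M [ 0.27  0.11 -0.03] yaw -179.92192327348917 q6 -2.154869502593007
```

>>> jog_arm(motion="0 0 -0.0005 0 0 0.03; 0 0 -0.001 0 0 0.06; 0 0 -0.0015 0 0 0.09; 0 0 -0.0015 0 0 0.09")

```text
t: 5.6
tcp_pos: [498.2, -239.7, 146.8]
tcp_rot: [0.219, 3.134, -0.001]
ft_force: [0.1, -0.9, 1.2]
width: 43.6
grip_force: 21.9
```

```bash
python3 st.py
```

```text
5.6 [ 498.18 -239.66  146.77] w 43.64038066090082 g 21.874415921356558 F [ 0.12 -0.87  1.22] Ftool [-0.24 -0.85 -1.22] M [-0.01  0.05  0.  ] yaw 172.00063314775815 q6 -2.0140064417936276
```

>>> jog_arm(motion="0 0 -0.0007 0 0 0.04; 0 0 -0.0014 0 0 0.08; 0 0 -0.0021 0 0 0.12; 0 0 -0.0028 0 0 0.16; 0 0 -0.0028 0 0 0.16")

```text
t: 6.22
tcp_pos: [498.2, -239.3, 147.6]
tcp_rot: [0.609, 3.082, 0.0]
ft_force: [-1.5, 1.4, 4.0]
width: 43.4
grip_force: 22.1
```

```bash
python3 st.py
```

```text
6.225 [ 498.23 -239.34  147.59] w 43.40911051139094 g 22.08266591114807 F [-1.51  1.36  4.04] Ftool [ 1.91  0.69 -4.04] M [0.37 0.15 0.01] yaw 157.6522788285656 q6 -1.763509157516828
```

>>> jog_arm(motion="0 0 -0.0017 0 0 0.04; 0 0 -0.0031 0 0 0.08; 0 0 -0.0044 0 0 0.12; 0 0 -0.0056 0 0 0.16; 0 0 -0.0056 0 0 0.16")

```text
t: 6.85
tcp_pos: [498.3, -239.2, 148.5]
tcp_rot: [0.989, 2.981, 0.001]
ft_force: [-0.4, 3.2, 4.0]
width: 43.1
grip_force: 22.1
```

```bash
python3 st.py
```

```text
6.85 [ 498.27 -239.21  148.54] w 43.131942497638406 g 22.071909807164047 F [-0.43  3.21  4.02] Ftool [ 2.26  2.32 -4.02] M [ 0.43 -0.03 -0.02] yaw 143.28537225558262 q6 -1.5127367932985774
```

>>> jog_arm(motion="0.0005 0.0006 -0.002 0 0 0.04; 0.001 0.0012 -0.0036 0 0 0.08; 0.001 0.0012 -0.005 0 0 0.12; 0.001 0.0012 -0.0065 0 0 0.16; 0.001 0.0012 -0.0065 0 0 0.16")

```text
t: 7.48
tcp_pos: [498.3, -239.1, 149.6]
tcp_rot: [1.355, 2.834, 0.0]
ft_force: [0.6, 1.7, 1.8]
width: 43.3
grip_force: 21.9
```

```bash
python3 st.py
```

```text
7.475 [ 498.27 -239.12  149.6 ] w 43.334141101777504 g 21.934565118099272 F [0.62 1.67 1.83] Ftool [ 0.91  1.54 -1.83] M [ 0.3  -0.14 -0.02] yaw 128.89547812896478 q6 -1.2612041352370917
```

>>> jog_arm(motion="0 0.0006 -0.0013 0 0 0.04; 0 0.0008 -0.0026 0 0 0.08; 0 0.0008 -0.0038 0 0 0.12; 0 0.0008 -0.005 0 0 0.16; 0 0.0008 -0.0063 0 0 0.2; 0 0.0008 -0.0076 0 0 0.24; 0 0.0008 -0.0076 0 0 0.24")

```text
t: 8.35
tcp_pos: [498.3, -239.0, 151.1]
tcp_rot: [1.862, 2.53, 0.0]
ft_force: [0.3, 2.1, 1.6]
width: 43.4
grip_force: 21.9
```

```bash
python3 st.py
```

```text
8.35 [ 498.32 -239.01  151.08] w 43.40153945328208 g 21.90765676627052 F [0.29 2.08 1.56] Ftool [ 1.9   0.89 -1.56] M [ 0.26 -0.15  0.06] yaw 107.30718980286976 q6 -0.8841316450395087
```

>>> jog_arm(motion="0.001 0 -0.0013 0 0 0.04; 0.001 0 -0.0026 0 0 0.08; 0.001 0 -0.0038 0 0 0.12; 0.001 0 -0.005 0 0 0.16; 0.001 0 -0.0063 0 0 0.2; 0.001 0 -0.0076 0 0 0.24; 0.001 0 -0.0088 0 0 0.28; 0.001 0 -0.0101 0 0 0.32; 0.001 0 -0.0113 0 0 0.36; 0.001 0 -0.0113 0 0 0.36")

```text
t: 9.6
tcp_pos: [498.5, -238.8, 153.3]
tcp_rot: [2.493, 1.91, 0.001]
ft_force: [2.6, 1.3, 0.6]
width: 43.6
grip_force: 21.8
```

```bash
python3 st.py
```

```text
9.6 [ 498.45 -238.79  153.3 ] w 43.623270613584026 g 21.816905855885125 F [2.59 1.34 0.62] Ftool [ 1.97  2.16 -0.62] M [ 0.23 -0.51  0.01] yaw 74.91396213279455 q6 -0.31850187868934254
```

>>> jog_arm(motion="0.0005 0.0007 -0.0012 0 0 0.04; 0.0009 0.0013 -0.0024 0 0 0.08; 0.0009 0.0013 -0.0036 0 0 0.12; 0.0009 0.0013 -0.0048 0 0 0.16; 0.0009 0.0013 -0.006 0 0 0.2; 0.0009 0.0013 -0.0072 0 0 0.24; 0.0009 0.0013 -0.0083 0 0 0.28; 0.0009 0.0013 -0.0095 0 0 0.32; 0.0009 0.0013 -0.0106 0 0 0.36; 0.0009 0.0013 -0.0106 0 0 0.36")

```text
t: 10.85
tcp_pos: [498.8, -238.8, 155.5]
tcp_rot: [2.927, 1.139, 0.002]
ft_force: [4.3, 1.0, -0.5]
width: 43.4
grip_force: 21.8
```

```bash
python3 st.py
```

```text
10.85 [ 498.82 -238.77  155.46] w 43.39786054038385 g 21.753500225040625 F [ 4.3   0.96 -0.46] Ftool [3.82 2.2  0.46] M [ 0.17 -0.6   0.04] yaw 42.51618346378768 q6 0.2473942910135033
```

>>> jog_arm(motion="0.0012 0.0008 -0.0011 0 0 0.04; 0.0025 0.0016 -0.0022 0 0 0.08; 0.0025 0.0016 -0.0034 0 0 0.12; 0.0025 0.0016 -0.0045 0 0 0.16; 0.0025 0.0016 -0.0056 0 0 0.2; 0.0025 0.0016 -0.0067 0 0 0.24; 0.0025 0.0016 -0.0078 0 0 0.28; 0.0025 0.0016 -0.009 0 0 0.32; 0.0025 0.0016 -0.0101 0 0 0.36; 0.0025 0.0016 -0.0101 0 0 0.36")

```text
t: 12.1
tcp_pos: [499.1, -239.1, 157.7]
tcp_rot: [3.128, 0.277, 0.001]
ft_force: [2.4, -0.5, 1.1]
width: 43.6
grip_force: 21.8
```

```bash
python3 st.py
```

```text
12.1 [ 499.12 -239.14  157.67] w 43.64790803063617 g 21.803628605630365 F [ 2.37 -0.53  1.13] Ftool [ 2.24  0.94 -1.12] M [-0.17 -0.38 -0.04] yaw 10.110441278466324 q6 0.8136039001692845
```

>>> jog_arm(motion="0.0008 0.0003 -0.0012 0 0 0.04; 0.0015 0.0003 -0.0024 0 0 0.08; 0.0015 0.0003 -0.0036 0 0 0.12; 0.0015 0.0003 -0.0047 0 0 0.16; 0.0015 0.0003 -0.0059 0 0 0.2; 0.0015 0.0003 -0.0071 0 0 0.24; 0.0015 0.0003 -0.0083 0 0 0.28; 0.0015 0.0003 -0.0095 0 0 0.32; 0.0015 0.0003 -0.0106 0 0 0.36; 0.0015 0.0003 -0.0118 0 0 0.4; 0.0015 0.0003 -0.0118 0 0 0.4")

```text
t: 13.48
tcp_pos: [499.2, -239.3, 160.1]
tcp_rot: [3.06, -0.703, 0.0]
ft_force: [1.5, -1.1, 1.1]
width: 43.6
grip_force: 21.9
```

```bash
python3 st.py; python3 -c "
from h import *
ims=[]
im=imaging.camera('scene')[185:265,70:170,::-1];w=imaging.camera('wrist')[:,:,::-1]
cv2.imwrite('pics/t1.png',np.hstack([cv2.resize(im,(400,320),interpolation=2),cv2.resize(w[200:360,180:380],(400,320),interpolation=2)]))"
```

```text
13.475 [ 499.19 -239.31  160.07] w 43.56203513165827 g 21.861126977964886 F [ 1.53 -1.13  1.12] Ftool [ 1.87  0.35 -1.12] M [-0.38 -0.14  0.01] yaw -25.889744567551812 q6 1.442186220557812
```

View pics/t1.png

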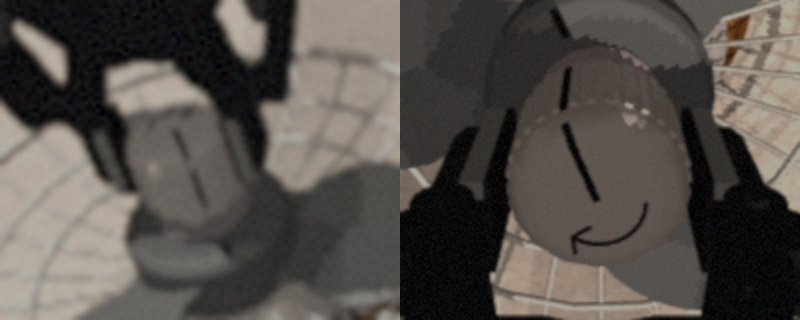

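The wrist picture shows the hub line from (555,10) to (570,38) and the spinner's top line from (566,123) to (597,200), so they're nearly aligned. I'll compute the angle between them.

```bash
python3 -c "
from h import *
o=status.get_obs();f=lambda X,Y:(180+(X-400)/2-.25,200+Y/2-.25)
a=lambda p,q,z:(lambda d:np.degrees(np.arctan2(d[1],d[0])))(onz('wrist',f(*p),z,o)-onz('wrist',f(*q),z,o))
print('spinner',a((566,123),(597,200),190),'hub',a((555,10),(570,38),140))
P=onz('wrist',f(562,24),140,o);print(P,[np.degrees(np.arctan2(P[1]-c,P[0]-499)) for c in(-239,-240.2)])"
```

```text
spinner -6.911577984592888 hub 0.1682876026105456
[ 527.41197272 -241.4118455   140.        ] [np.float64(-4.852111701411845), np.float64(-2.4423356106776173)]
```

>>> jog_arm(motion="0 0 -0.0012 0 0 0.04; 0 0 -0.0024 0 0 0.08; 0 0 -0.0035 0 0 0.12; 0 0 -0.0045 0 0 0.16; 0 0 -0.005 0 0 0.2; 0 0 -0.005 0 0 0.2")

```text
t: 14.32
tcp_pos: [499.4, -239.2, 161.2]
tcp_rot: [2.912, -1.174, 0.002]
ft_force: [0.7, -2.8, 2.9]
width: 43.6
grip_force: 21.9
```

```bash
python3 st.py
```

```text
14.325 [ 499.42 -239.24  161.24] w 43.590565080175296 g 21.917615691018 F [ 0.71 -2.78  2.88] Ftool [ 2.45  1.51 -2.87] M [-0.57 -0.19  0.07] yaw -43.92322977338468 q6 1.7569918695803415
```

>>> jog_arm(motion="0 0 -0.002 0 0 0; 0 0 -0.004 0 0 0; 0 0 -0.006 0 0 0; 0 0 -0.006 0 0 0")

```text
t: 14.82
tcp_pos: [499.3, -239.2, 161.4]
tcp_rot: [2.912, -1.176, 0.001]
ft_force: [4.0, -5.1, -2.2]
width: 43.5
grip_force: 21.5
```

```bash
python3 st.py
```

```text
14.825 [ 499.31 -239.16  161.43] w 43.45828911549262 g 21.494263836284517 F [ 3.95 -5.13 -2.16] Ftool [6.4  0.94 2.17] M [-0.9 -0.5  0.1] yaw -43.97331325434508 q6 1.757759647417073
```

>>> jog_arm(motion="0.002 0.0004 0 0 0 0; 0.0035 0.0004 0 0 0 0; 0.0035 0.0004 0 0 0 0")

```text
t: 15.2
tcp_pos: [499.4, -239.2, 161.5]
tcp_rot: [2.912, -1.177, -0.001]
ft_force: [1.4, -4.3, -2.6]
width: 43.2
grip_force: 21.5
```

```bash
python3 st.py; python3 -c "
from h import *
o=status.get_obs()
w=imaging.camera('wrist')[:,:,::-1]; s=imaging.camera('scene')[185:265,70:170,::-1]
cv2.imwrite('pics/t2.png',np.hstack([cv2.resize(s,(400,320),interpolation=2),cv2.resize(w[200:360,180:380],(400,320),interpolation=2)]))"
```

```text
15.2 [ 499.38 -239.17  161.46] w 43.16700661315105 g 21.518002284337854 F [ 1.37 -4.33 -2.58] Ftool [3.99 2.16 2.58] M [-0.77 -0.32  0.  ] yaw -44.00965456379815 q6 1.758165247179732
```

View pics/t2.png

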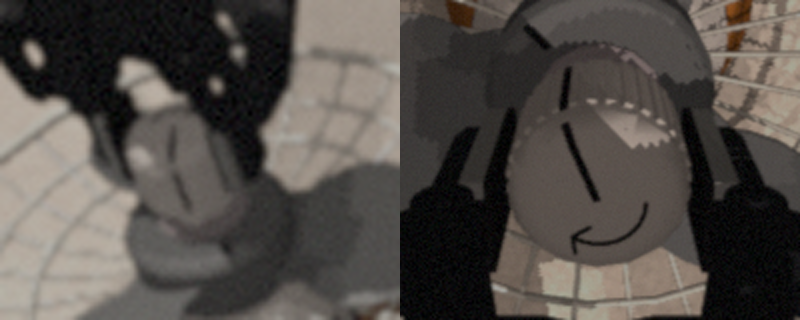

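The lines have met and the spinner is now about 20° past. There's still side load, so I'll relieve that before lifting.

>>> jog_arm(motion="0.0025 0.0015 0 0 0 0; 0.005 0.003 0 0 0 0; 0.005 0.003 0 0 0 0")

```text
t: 15.68
tcp_pos: [499.9, -239.6, 162.0]
tcp_rot: [-2.912, 1.177, 0.002]
ft_force: [-0.5, 0.3, -0.9]
width: 43.0
grip_force: 21.7
```

```bash
python3 st.py
```

```text
15.675 [ 499.89 -239.62  162.03] w 42.97035143897078 g 21.683966318432795 F [-0.53  0.28 -0.87] Ftool [-0.57  0.16  0.87] M [-0.03  0.02 -0.01] yaw -44.015651731496895 q6 1.7570829537702441
```

>>> jog_arm(motion="0 0 -0.004 0 0 0; 0 0 -0.008 0 0 0; 0 0 -0.012 0 0 0; 0 0 -0.012 0 0 0")

```text
t: 16.18
tcp_pos: [500.1, -240.3, 164.6]
tcp_rot: [-2.913, 1.177, -0.0]
ft_force: [-0.1, 0.2, -0.6]
width: 43.9
grip_force: 21.7
```

```bash
python3 st.py
```

```text
16.175 [ 500.11 -240.28  164.61] w 43.852905356485174 g 21.695310244031134 F [-0.13  0.19 -0.57] Ftool [-0.22 -0.05  0.57] M [-0.01 -0.02  0.02] yaw -44.02398590585061 q6 1.7570920760488538
```

>>> jog_arm(motion="0 0 -0.015 0 0 0; 0 0 -0.035 0 0 0; 0 0 -0.06 0 0 0; 0 0 -0.09 0 0 0; 0 0 -0.13 0 0 0; 0 0 -0.19 0 0 0; 0 0 -0.26 0 0 0; 0 0 -0.34 0 0 0; 0 0 -0.42 0 0 0; 0 0 -0.47 0 0 0; 0 0 -0.5 0 0 0; 0 0 -0.5 0 0 0")

```text
t: 17.68
tcp_pos: [500.1, -240.4, 264.8]
tcp_rot: [2.912, -1.178, 0.001]
ft_force: [-0.2, -0.2, -1.1]
width: 43.5
grip_force: 21.7
```

```bash
python3 st.py; python3 -c "
from h import *
# tray: outer corners matched by both views (average), +x side = narrow bay
A=[onz('scene',p,22) for p in[(327,167),(382,204),(340,229),(287,193)]]
B=[onz('side',p,22) for p in[(310,405),(191,368),(228,294),(335,324)]]
C=[(a+b)/2 for a,b in zip(A,B)];print(np.array(C))
x=((C[1]-C[0])+(C[2]-C[3]));x/=np.linalg.norm(x);m=(C[0]+C[3])/2
print('len',np.linalg.norm(C[1]-C[0]),np.linalg.norm(C[3]-C[0]),np.degrees(np.arctan2(x[1],x[0])),'bay',m+69*x)
b=m+69*x
print(plan((450,-50,260),-44),plan((b[0],b[1],260),-44))
s=imaging.camera('side')
cv2.imwrite('pics/s3.png',cv2.resize(s[270:,170:360,::-1],None,fx=4,fy=4,interpolation=2))"
```

```text
17.675 [ 500.15 -240.38  264.79] w 43.53042568583301 g 21.706504052253877 F [-0.17 -0.22 -1.1 ] Ftool [0.03 0.27 1.1 ] M [-0.02 -0.    0.06] yaw -44.02911300755738 q6 1.757097909625751
[[428.08497221 302.09869131  22.        ]
 [610.29459406 316.02495784  22.        ]
 [617.09964928 182.86156369  22.        ]
 [441.6888374  164.44847722  22.        ]]
len 182.74103860573754 138.32081039000053 5.167161078564878 bay [503.60650128 239.48784687  22.        ]
(array([-0.8419, -0.5101,  0.0236]), array([-0.0001, -0.0003, -0.0003])) (array([-1.6552, -1.7371,  0.0234]), array([-0.0001, -0.0003, -0.0003]))
```

View pics/s3.png

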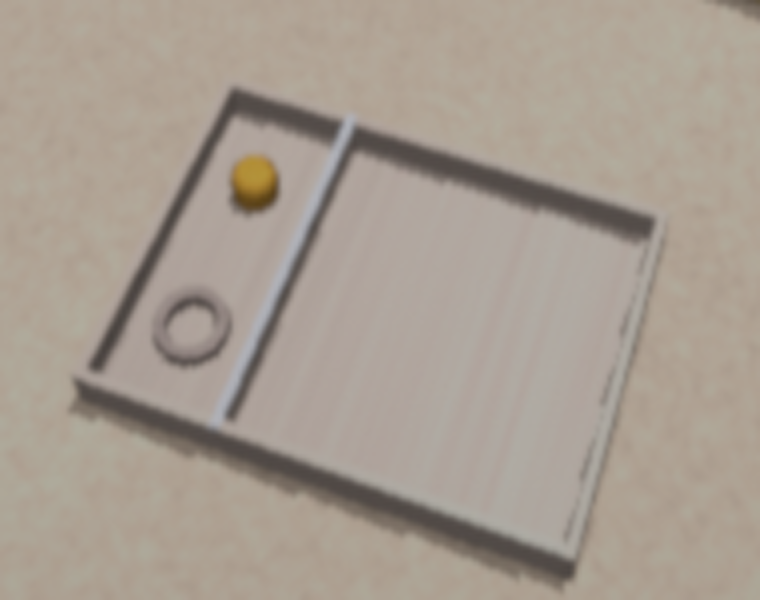

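The picture shows the large bay, empty, with its wall tops at about (350,118), (660,220), (572,565) and (218,425). Next I work out the carrying moves.

```bash
python3 -c "
from h import *
P=[onz('side',(170+x/4-.4,270+y/4-.4),22) for x,y in[(350,118),(660,220),(572,565),(218,425)]]
print(np.array(P).round(),np.mean(P,0))
m=(np.mean(P,0)*.5+.5*np.array([503.6,239.5,22]));print(m)
print(plan((470,0,230),-44));print(plan((m[0],m[1],150),-44))"
```

```text
[[563. 181.  22.]
 [429. 177.  22.]
 [420. 312.  22.]
 [554. 315.  22.]] [491.3807414  246.43700243  22.        ]
[497.4903707  242.96850122  22.        ]
(array([-0.9423, -0.7595,  0.1713]), array([ 0.    ,  0.0003, -0.0003]))
(array([-1.6876, -1.7286,  0.5716]), array([ 0.    ,  0.0003, -0.0003]))
```

>>> jog_arm(motion="-0.04 -0.04 0 0 0 0; -0.12 -0.12 0 0 0 0; -0.23 -0.235 0 0 0 0; -0.35 -0.36 0 0 0 0; -0.47 -0.48 0 0 0 0; -0.59 -0.6 0 0 0 0; -0.7 -0.71 0 0 0 0; -0.78 -0.79 0 0 0 0; -0.83 -0.84 0 0 0 0; -0.84 -0.86 0 0 0 0")

```text
t: 18.98
tcp_pos: [498.5, 1.3, 264.4]
tcp_rot: [2.913, -1.175, -0.0]
ft_force: [-1.1, 0.3, -0.4]
width: 43.0
grip_force: 21.7
```

>>> jog_arm(motion="-0.04 -0.04 0 0 0 0; -0.12 -0.12 0 0 0 0; -0.23 -0.235 0 0 0 0; -0.35 -0.36 0 0 0 0; -0.47 -0.48 0 0 0 0; -0.59 -0.6 0.03 0 0 0; -0.7 -0.71 0.1 0 0 0; -0.78 -0.79 0.2 0 0 0; -0.83 -0.84 0.3 0 0 0; -0.84 -0.87 0.4 0 0 0; -0.84 -0.87 0.4 0 0 0; -0.84 -0.87 0.4 0 0 0")

```text
t: 20.48
tcp_pos: [499.4, 241.5, 184.9]
tcp_rot: [-2.912, 1.179, -0.001]
ft_force: [-0.2, -0.8, 0.1]
width: 43.5
grip_force: 21.7
```

```bash
python3 st.py; python3 -c "
from h import *
print(plan((495,244,30),-44))
s=imaging.camera('side')
cv2.imwrite('pics/s4.png',cv2.resize(s[220:,150:400,::-1],None,fx=3,fy=3,interpolation=2))"
```

```text
20.475 [499.39 241.48 184.91] w 43.53227975490253 g 21.67090122058653 F [-0.25 -0.81  0.1 ] Ftool [ 0.39  0.76 -0.1 ] M [ 0.02 -0.01  0.03] yaw -44.07863193629084 q6 2.656492355411286
(array([-0.0249,  0.0065,  0.7745]), array([-0.0002, -0.0003, -0.0009]))
```

View pics/s4.png

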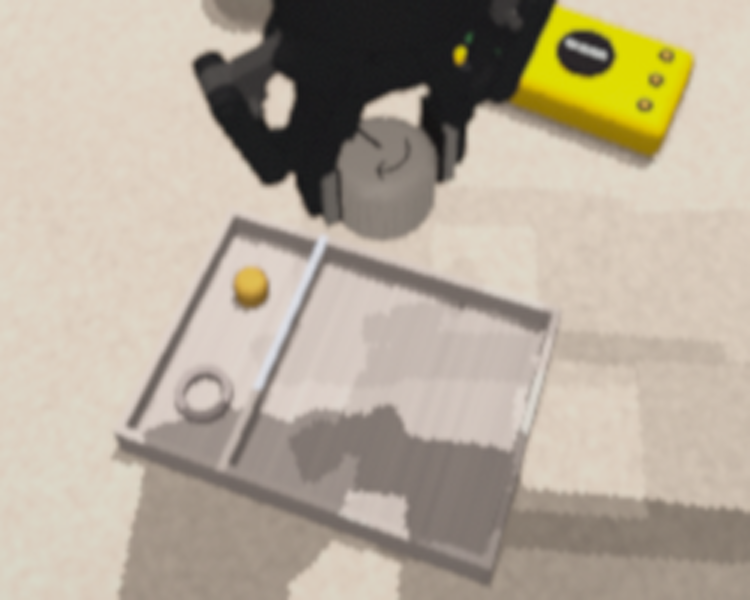

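The picture shows the spinner held upright, line side up, over the tray side. The bay is empty beneath it, so I lower.

>>> jog_arm(motion="-0.01 0.005 0.1 0 0 0; -0.02 0.0065 0.25 0 0 0; -0.02 0.0065 0.42 0 0 0; -0.02 0.0065 0.58 0 0 0; -0.02 0.0065 0.7 0 0 0; -0.02 0.0065 0.78 0 0 0; -0.02 0.0065 0.83 0 0 0; -0.02 0.0065 0.85 0 0 0; -0.02 0.0065 0.85 0 0 0; -0.02 0.0065 0.85 0 0 0")

```text
t: 21.78
tcp_pos: [495.9, 244.1, 15.4]
tcp_rot: [-2.911, 1.177, -0.002]
ft_force: [-0.2, -0.2, 0.5]
width: 43.5
grip_force: 21.7
```

>>> jog_arm(motion="0 0 0.005 0 0 0; 0 0 0.01 0 0 0; 0 0 0.015 0 0 0; 0 0 0.015 0 0 0")

```text
t: 22.28
tcp_pos: [495.0, 243.8, 11.3]
tcp_rot: [2.912, -1.178, -0.0]
ft_force: [0.2, 0.5, -1.2]
width: 43.7
grip_force: 21.7
```

```bash
python3 st.py
```

```text
22.275 [495.02 243.78  11.31] w 43.671972615884265 g 21.694338118977612 F [ 0.21  0.49 -1.15] Ftool [-0.19 -0.5   1.15] M [ 0.   -0.04 -0.01] yaw -44.029055558328764 q6 2.661985428545733
```

>>> jog_arm(motion="0 0 0.004 0 0 0; 0 0 0.007 0 0 0; 0 0 0.01 0 0 0; 0 0 0.01 0 0 0")

```text
t: 22.78
tcp_pos: [495.1, 243.8, 9.4]
tcp_rot: [2.912, -1.178, -0.0]
ft_force: [0.4, 0.1, -0.7]
width: 43.5
grip_force: 21.7
```

```bash
python3 st.py
```

```text
22.775 [495.08 243.83   9.39] w 43.53243644830855 g 21.693812421399343 F [ 0.41  0.08 -0.7 ] Ftool [ 0.24 -0.34  0.7 ] M [ 0.03 -0.03 -0.01] yaw -44.02873283802893 q6 2.6619773765084833
```

>>> jog_arm(motion="0 0 0.002 0 0 0; 0 0 0.004 0 0 0; 0 0 0.006 0 0 0; 0 0 0.006 0 0 0")

```text
t: 23.28
tcp_pos: [495.1, 243.8, 8.2]
tcp_rot: [2.912, -1.178, -0.0]
ft_force: [-0.0, 0.6, -0.5]
width: 43.4
grip_force: 21.7
```

```bash
python3 st.py
```

```text
23.275 [495.14 243.81   8.24] w 43.35675592486189 g 21.698364453204704 F [-0.    0.55 -0.48] Ftool [-0.39 -0.4   0.48] M [-0.04  0.01 -0.  ] yaw -44.02935510464489 q6 2.661961930536164
```

>>> jog_arm(motion="0 0 0.002 0 0 0; 0 0 0.004 0 0 0; 0 0 0.004 0 0 0")

```text
t: 23.65
tcp_pos: [495.2, 243.9, 8.2]
tcp_rot: [2.912, -1.177, -0.0]
ft_force: [-2.7, -1.3, 6.3]
width: 43.2
grip_force: 22.3
```

```bash
python3 st.py
```

```text
23.65 [495.18 243.86   8.17] w 43.22419978967385 g 22.27605627325829 F [-2.69 -1.33  6.27] Ftool [-1.01  2.83 -6.27] M [-0.17  0.45 -0.05] yaw -44.0220297523566 q6 2.6619677646963766
```

>>> jog_arm(motion="0 0 0.002 0 0 0; 0 0 0.004 0 0 0; 0 0 0.004 0 0 0")

```text
t: 24.02
tcp_pos: [495.2, 243.9, 8.2]
tcp_rot: [2.912, -1.177, -0.001]
ft_force: [-6.2, -2.5, 10.3]
width: 43.4
grip_force: 22.8
```

```bash
python3 st.py
```

```text
24.025 [495.2  243.88   8.16] w 43.35437211668536 g 22.815419859443864 F [-6.2  -2.46 10.34] Ftool [ -2.75   6.09 -10.34] M [-0.33  0.88 -0.01] yaw -44.018576589515035 q6 2.6619858202546283
```

>>> jog_arm(motion="0 0 -0.004 0 0 0; 0 0 -0.007 0 0 0; 0 0 -0.007 0 0 0")

```text
t: 24.4
tcp_pos: [495.2, 243.9, 8.2]
tcp_rot: [-2.912, 1.177, -0.0]
ft_force: [-1.6, -0.4, 3.3]
width: 43.5
grip_force: 22.1
```

```bash
python3 st.py
```

```text
24.4 [495.23 243.89   8.17] w 43.54001417154535 g 22.06167289376026 F [-1.58 -0.39  3.26] Ftool [-0.87  1.38 -3.26] M [-0.05  0.14  0.02] yaw -44.02654888273272 q6 2.6619842559159594
```

>>> jog_arm(motion="0 0 -0.002 0 0 0; 0 0 -0.002 0 0 0; 0 0 -0.002 0 0 0; 0 0 -0.002 0 0 0; 0 0 -0.002 0 0 0; 0 0 -0.002 0 0 0; 0 0 -0.002 0 0 0; 0 0 -0.002 0 0 0", gripper=-0.4)

```text
t: 25.4
tcp_pos: [495.1, 243.9, 8.5]
tcp_rot: [2.913, -1.178, -0.0]
ft_force: [0.2, 0.4, 0.8]
width: 59.5
grip_force: 0.0
```

```bash
python3 st.py
```

```text
25.4 [495.14 243.86   8.46] w 59.488231438547395 g 0.0 F [0.16 0.38 0.78] Ftool [-0.15 -0.39 -0.78] M [-0.02  0.01 -0.03] yaw -44.02613178885242 q6 2.661987332683237
```

>>> jog_arm(motion="0 0 -0.03 0 0 0; 0 0 -0.1 0 0 0; 0 0 -0.25 0 0 0; 0 0 -0.45 0 0 0; 0 0 -0.65 0 0 0; 0 0 -0.85 0 0 0; 0 0 -1 0 0 0; 0 0 -1 0 0 0; 0 0 -1 0 0 0")

```text
t: 26.52
tcp_pos: [494.7, 243.7, 207.9]
tcp_rot: [2.912, -1.177, -0.001]
ft_force: [0.3, -0.2, -0.6]
width: 59.7
grip_force: 0.0
```

```bash
python3 st.py; python3 -c "
from h import *
s=imaging.camera('side')[240:,150:400,::-1];w=imaging.camera('scene')[140:270,240:420,::-1]
cv2.imwrite('pics/s5.png',np.hstack([cv2.resize(s,(400,288),interpolation=2),cv2.resize(w,(399,288),interpolation=2)]))"
```

```text
26.525 [494.66 243.69 207.86] w 59.68902393820043 g 0.0 F [ 0.27 -0.2  -0.61] Ftool [ 0.33 -0.04  0.61] M [ 0.01  0.   -0.01] yaw -44.02612286305677 q6 2.6619600064465976
```

View pics/s5.png

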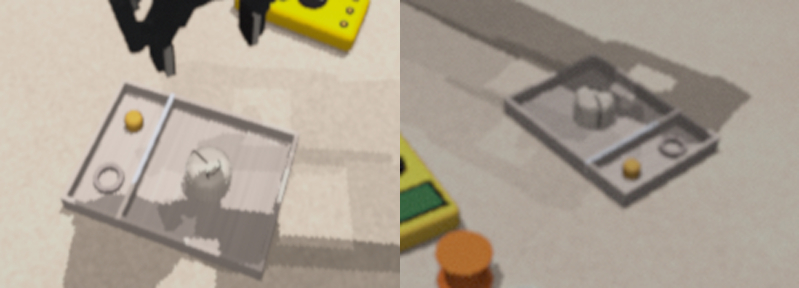

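The spinner stands upright, line side up, in the middle of the large bay (about (207,172) left and (597,105) right). The ring, sleeve and multimeter are where they were.

```bash
python3 -c "
from h import *
print(sign_off())"
```

```text
the job is handed in; nothing more can be done
None
```

The spinner came off clockwise, turned about 20° past where the lines meet, and stands line side up in the middle of the tray's large bay; the job is handed in at about 27 s, with a peak felt load of about 12 N, when setting it down.

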